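# Set the ratchet and tighten the microscope stand's hold-down screw

## Robot

A 6-joint arm with a two-finger parallel gripper is mounted at the origin on the work surface. World frame = base frame: x ahead of the robot, y to its left, z up, the work surface at z = 0. Lengths are in mm, angles in rad, forces in N, time in s.
With the tool pointing down it reaches from about 350 to 975 mm from the base axis. Payload 4.9 kg.
Tool frame: the origin (TCP) lies midway between the tips of the shut fingers; the grasp point (between the pads) lies 19 mm behind it; z points along the fingers, y is the line along which they close (so a half turn about z gives the same grasp; the last joint's range is limited). The gripper opens to 85 mm and grips with 20 to 120 N. Pads are 22 mm wide; open, the fingers measure 114 mm over their backs; the gripper's body (76 mm by 85 mm) begins 54 mm behind the grasp point. The pads swing forward as they close: fully open they stand 13 mm farther back than shut.
Start: joints at [-1.344, 0.053, 1.613, -0, 1.476, -0.119], TCP at [211.837, -587.985, 231.304] pointing down, gripper open.
Joint ranges: [-3.01, 3.01], [-1.01, 2.22], [0.06, 2.58], [-1.02, 4.17], [0.09, 2.62], [-3.14, 3.14]. Speed limits (rad/s): [2.57, 2.57, 3.14, 3.14, 3.14, 3.14].

## Interface

Orientations are given as a unit quaternion [x, y, z, w].
In Python, from station import arm, read_camera gives the robot as it stands.
- The arm moves only by the tool carry_out, never from a script. Its argument "commands" is text: rows parted by semicolons, each of 5 numbers parted by spaces: the finger opening in mm, from 0 to 85.4, then the shift along the tool's x, y, z in mm, then the turn about the tool's z in rad. A call has 1 to 8 rows; each row is the pose to reach, as a shift and turn from the pose commanded when the call began, along the tool's axes at that moment; what a row does not reach only later rows make up. A row lasts 1/8 s, in which the tool goes at most 62.5 mm and 10.7 degrees, less where a joint would pass 70% of its speed; a pose out of reach is approached as far as the arm can. A call with a gripper value outside its range is refused whole. The fingers move at their own pace and stop on an object; "grip_force" is the grip in N (left out, the last holds). Time passes only in rows, so rows that repeat a pose let the fingers close. It gives the time, the measured TCP pose, the force, the opening and the grip force at its end, in the units of the state.
- arm.observe(): the state, without advancing time (a new reading comes with each control period).
- read_camera(name): name is "scene" or "top"; returns a dict with "color" (420x560x3 uint8, red, green, blue), "depth" (420x560 float32, mm along the optical axis (not along the pixel's ray), 0 where there is no reading), "vertical_fov" (degrees; the focal length in pixels is half the picture's height over the tangent of half this angle, whatever the lens; pixels are square), "cx", "cy" (the principal point, pixels), "extrinsics" (4x4, takes a point from camera to world coordinates). Camera axes: x right, y down, z forward; pixel columns grow to the right and rows downward; lengths in mm; the calibration is good to about 2 mm. A picture is of the moment at which its call begins.
- arm.close_job(): hands the job in; it is judged then, once.
The state is a dict: "clock": time; "joints": joint angles; "joint_vel": joint speeds; "joint_efforts": joint torques, N m; "tcp_pos": TCP position; "tcp_rot": TCP orientation; "force": force on the tool from outside, world axes, zero at the start; "wrist_torque": the same for the moment, N m; "opening": finger opening in mm; "grasp_force": force on a finger pad.
Only numpy, scipy, OpenCV 4.12 (cv2) and the standard library are available. Lean on these libraries where they do the work, as an engineer would, in place of code of your own. Each camera call takes 0.05 s, during which the arm holds its last target. There are 200 camera calls.

## Task

The hold-down screw of the microscope's boom stand has worked loose, and the ratchet handle on it is set to loosen. Flip the pawl lever on top of the ratchet over to its tightening side, then work the handle clockwise (seen from above), in several strokes if need be, until the screw is firmly snug: about 16 N felt at the middle of the rubber grip while it moves, well short of 23 N, which would crush the washer. Then let go, leaving the lever on the tightening side and the cups, the dish and the screwdriver around it where they are.

Things in the scene. Friction and masses are not known exactly. Their poses are not given: they have to be found in the camera images.
- stand: boom stand, fixed: base plate 170 x 280 x 20 mm, black clamp housing 72 mm wide under the ratchet, and 170 mm from the screw along the stand's +y a column 32 mm thick, 420 mm high, with a boom at 370 mm and the microscope towards +y. Origin: on the bench under the vertical screw axis; z up. Two pins 75 mm high, 81 mm from the axis, mark the handle's swing ends (10 mm thick)
- screw_axis (a point): point on the vertical axis of screw and ratchet, 86 mm above the bench. The ratchet head is a steel disc 72 mm wide, 61 to 83 mm above the bench; the screw's brass hexagon in its middle rises to 98 mm. Inside, 14 teeth: each forward stroke loses up to 0.45 rad before the next tooth catches; on the back stroke the ratchet clicks over and the screw stays
- ratchet (a joint): angle of the handle about the vertical axis, rad; grows clockwise from above (tightening); at 0 it points along the stand's -y; swings from -0.80 to +0.80. Its end stops feel hard too, but tighten nothing: go back and stroke again. At the grip it takes 2 N to swing alone, 3 to 4 N clicking back, 5 N turning the loose screw. The screw turns 0.5 to 1.1 rad before it seats
- grip (a point): middle of the handle's round grey rubber grip, 24 mm thick, 80 mm long, level along the handle; 135 mm from the screw axis, 73 mm above the bench. A 16 mm square steel bar joins it to the head. Free below the grip down to 20 mm above the bench
- pawl_lever (a joint): angle of the lever, rad, about a vertical pivot on the handle's line 35 mm from the screw axis; grows clockwise from above. A spring snaps it to either side: -0.45 loosening (as found; -0.12 if its pawl rests on a tooth top), +0.45 tightening (+0.12 on a tooth top; drops in as the handle moves). Flips at 2 to 3 N at the fin; more also swings the handle
- fin (a point): middle of the upright thumb fin at the lever's end: steel, 18 mm along the lever, 8 mm thick, 26 mm high (90 to 116 mm above the bench), 42 mm from the lever's pivot, which is on the screw's side: with the lever central the fin is 77 mm from the screw axis, above the handle's bar; it swings 18 mm to each side. Lever plate top at 92 mm, bar top at 81 mm
- washer (a joint): compression of the unseen spring washer under the screw, m: 0 until the screw seats, snug from 0.0003, right near 0.001, crushed at 0.0025; too small to go by but by feel. Force at the grip while it moves: 5 N before seating, jumps to 11 N, then climbs 0.6 N per mm of travel: snug from 12 N, right at 16 N, crushed near 23 N; it sags some N at a halt
- pot_a: small black plastic cup, 42 mm wide, 36 mm high, on the stand's base plate between housing and column; to be left alone. Origin: centre of its underside
- pot_b: the same kind of cup on the bench; to be left alone. Origin: centre of its underside
- pot_c: black cup 52 mm wide, 30 mm high, on the bench; to be left alone. Origin: centre of its underside
- petri_dish: clear dish with lid, 90 mm wide, 18 mm high, lying under the swing of the handle; to be left alone. Origin: centre of its underside
- spare_driver: screwdriver, 170 mm long, lying on the bench; to be left alone

How it is judged:
By the outcome, as a careful person would: the job done as asked, in the order asked, and still so for the second after the job is handed in, with the robot touching nothing.
It also fails if it takes over 72 s, if anything falls off the work surface, if the arm or the gripper's body presses on something with over 40 N, if the wrist force passes 120 N, or if a joint passes its speed limit or range.

## Working session

There is one attempt and no reset: what is moved stays moved. The work goes in short steps, Python scripts to look and compute and a tool call to move; the robot and the scene stay as the last step left them, time stands still between calls to the robot, and variables do not carry over. Pictures are saved under pics/ and viewed, at most 10 in all, crops included, and the job is handed in when it is done.

Besides the shell and the picture viewer there is one more tool, called as name(argument=value, ...) on one line, values as JSON. carry_out: Moves the arm, as the interface text tells. Its arguments: {"type":"object","properties":{"commands":{"type":"string"},"grip_force":{"type":"number"}},"required":["commands"]}

```bash
mkdir -p pics; cat > h.py <<'E'
import numpy as np,cv2
from station import arm, read_camera
def cam(n,save=None):
    c=read_camera(n)
    if save: cv2.imwrite(f'pics/{save}.png',c['color'][:,:,::-1])
    f=210/np.tan(np.radians(c['vertical_fov'])/2)
    v,u=np.mgrid[:420,:560]; d=c['depth']
    p=np.stack([(u-c['cx'])/f*d,(v-c['cy'])/f*d,d],-1)
    E=c['extrinsics']; w=p@E[:3,:3].T+E[:3,3]
    w[d==0]=np.nan
    return c,w,f
E
python3 - <<'E'
from h import *
for n in('top','scene'):
    c,w,f=cam(n,n+'0'); np.save(n+'0.npy',w); print(n,f,c['extrinsics'].round(3).tolist())
print(arm.observe())
E
```

```text
top 512.90519090001 [[-0.006, -0.995, 0.096, 441.047], [-1.0, 0.008, 0.012, -85.549], [-0.013, -0.096, -0.995, 1206.012], [0.0, 0.0, 0.0, 1.0]]
scene 412.8704319578894 [[-0.622, 0.475, -0.622, 1079.466], [0.783, 0.383, -0.491, 311.962], [0.005, -0.792, -0.611, 572.657], [0.0, 0.0, 0.0, 1.0]]
{'clock': 0.1, 'joints': array([-1.34400655e+00,  5.32992949e-02,  1.61414097e+00, -3.81365192e-05,
        1.47599162e+00, -1.18972990e-01]), 'joint_vel': array([-0.00010387, -0.00034015, -0.00278004, -0.00039654,  0.00232312,
        0.00032964]), 'joint_efforts': array([ 3.11389640e-04, -3.94899452e+01, -3.71364605e+01, -8.02916747e-05,
        3.88686094e-03, -1.11772377e-05]), 'tcp_pos': array([ 211.70189312, -587.46325248,  230.19010417]), 'tcp_rot': array([ 9.85092467e-01,  1.72023213e-01, -6.85042078e-05, -9.17253733e-04]), 'force': array([-0.01478787, -0.95126873, -0.22377668]), 'wrist_torque': array([-0.00303934,  0.01767666, -0.0275493 ]), 'grasp_force': 0.0, 'opening': 85.00289904770271}
```

View pics/top0.png

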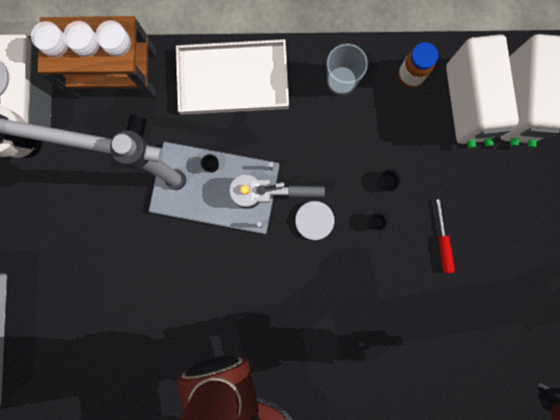

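View pics/scene0.png

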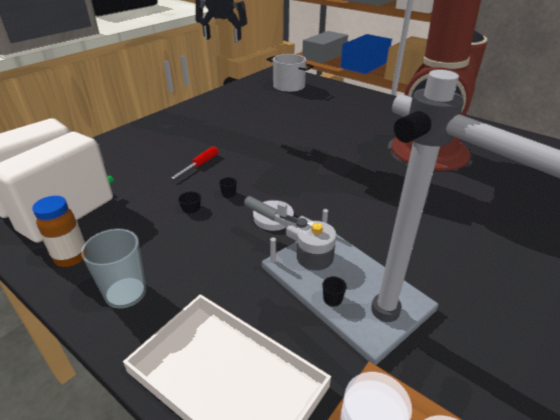

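The top view shows the brass hexagon at about (245,189), the handle pointing right to its grip end at (324,191), the dish at (315,220), cups at (389,180), (378,221) and (210,162), and pins at (273,165) and (261,225). The scene view agrees.

```bash
python3 - <<'E'
from h import *
w=np.load('top0.npy')
for n,(u,v) in dict(hex=(245,189),gripA=(300,191),gripB=(320,191),pin1=(277,164),pin2=(260,224),dish=(315,220),c1=(389,180),c2=(378,221),col=(178,180)).items():
    print(n,np.nanmedian(w[v-1:v+2,u-1:u+2].reshape(-1,3),0).round(1))
im=cv2.imread('pics/top0.png')
hsv=cv2.cvtColor(im,cv2.COLOR_BGR2HSV)
m=(hsv[...,0]>18)&(hsv[...,0]<35)&(hsv[...,1]>120); m[:170]=0;m[210:]=0;m[:,:225]=0;m[:,265:]=0
print('hex',np.nanmean(w[m],0),m.sum())
z=w[...,2]; reg=np.zeros_like(m);reg[155:240,225:340]=1
fin=reg&(z>100)&~m; v,u=np.nonzero(fin); print('hi',[(a,b,w[b,a].round(0).tolist()) for a,b in zip(u,v)][:40])
# base plate rect
pl=(abs(z-20)<5); pl[:130]=0;pl[245:]=0;pl[:,:140]=0;pl[:,290:]=0
print(cv2.minAreaRect(w[pl][:,:2].astype(np.float32)))
g=reg&(z>74)&(z<92); g[:,:295]=0
p=w[g][:,:2];print('grip',p.mean(0),p.min(0),p.max(0)); print(np.linalg.svd(p-p.mean(0))[2][0])
cv2.imwrite('pics/crop0.png',cv2.resize(im[140:240,220:345],None,fx=6,fy=6,interpolation=cv2.INTER_CUBIC))
E
```

```text
hex [581.8   3.2  98.6]
gripA [ 578.1 -116.8   86.5]
gripB [ 578.  -160.7   85. ]
pin1 [649.9 -65.5  20.9]
pin2 [506.8 -27.9  74. ]
dish [ 518.4 -152.7   17.4]
c1 [ 612.5 -328.9    5. ]
c2 [ 516.  -300.9    4.8]
col [608.1 157.1  63.8]
hex [581.75353934   4.4825911   98.39295507] 56
hi [(np.int64(279), np.int64(183), [592.0, -71.0, 116.0]), (np.int64(280), np.int64(183), [592.0, -73.0, 117.0]), (np.int64(281), np.int64(183), [593.0, -75.0, 111.0]), (np.int64(282), np.int64(183), [592.0, -78.0, 117.0]), (np.int64(283), np.int64(183), [592.0, -80.0, 113.0]), (np.int64(276), np.int64(184), [590.0, -65.0, 114.0]), (np.int64(277), np.int64(184), [590.0, -67.0, 114.0]), (np.int64(278), np.int64(184), [590.0, -69.0, 112.0]), (np.int64(279), np.int64(184), [590.0, -71.0, 115.0]), (np.int64(280), np.int64(184), [590.0, -73.0, 113.0]), (np.int64(281), np.int64(184), [589.0, -75.0, 119.0]), (np.int64(282), np.int64(184), [590.0, -78.0, 114.0]), (np.int64(283), np.int64(184), [590.0, -80.0, 116.0]), (np.int64(276), np.int64(185), [588.0, -65.0, 117.0]), (np.int64(277), np.int64(185), [588.0, -67
[... 796 characters left out ...]
), np.int64(187), [584.0, -65.0, 114.0]), (np.int64(277), np.int64(187), [584.0, -67.0, 113.0]), (np.int64(278), np.int64(187), [584.0, -69.0, 110.0]), (np.int64(279), np.int64(187), [584.0, -71.0, 110.0]), (np.int64(280), np.int64(187), [585.0, -73.0, 108.0]), (np.int64(281), np.int64(187), [585.0, -75.0, 105.0]), (np.int64(282), np.int64(187), [585.0, -77.0, 102.0]), (np.int64(277), np.int64(188), [583.0, -67.0, 103.0]), (np.int64(248), np.int64(192), [575.0, -3.0, 101.0])]
((597.130126953125, 82.8255386352539), (279.8639221191406, 170.23651123046875), 78.93534088134766)
grip [ 577.97399986 -137.19056954] [ 567.24525722 -170.10744137] [ 590.69228258 -105.78849143]
[-0.02639638 -0.99965155]
```

View pics/crop0.png

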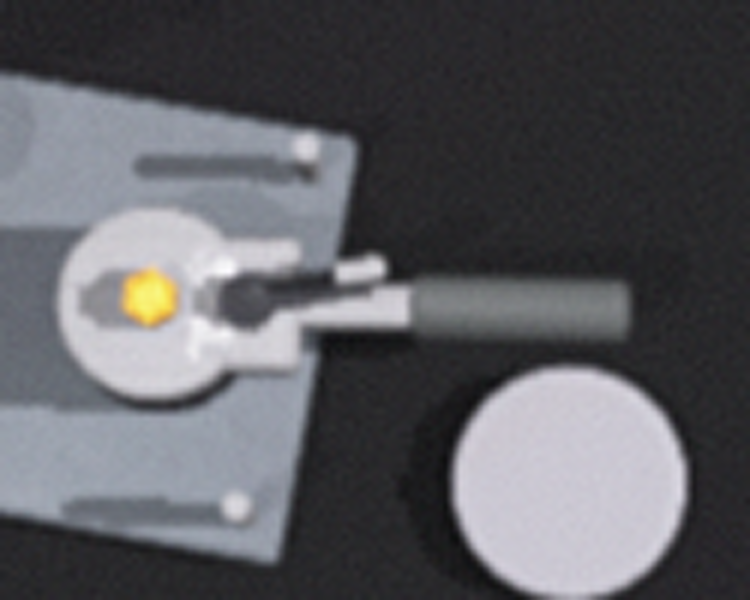

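carry_out(commands="0 55 -34 0 -0.15;0 110 -68 0 -0.3;0 165 -103 0 -0.45;0 220 -138 0 -0.6;0 275 -172 0 -0.75;0 330 -206 0 -0.9;0 385 -240 0 -1.05;0 440 -275 0 -1.225", grip_force=60)

```text
clock: 1.1
tcp_pos: [521.8, -193.1, 231.0]
tcp_rot: [0.705, 0.709, -0.0, -0.0]
force: [0.5, -0.5, 0.5]
opening: 0.2
grasp_force: 0.0
```

carry_out(commands="0 45 40 20 0;0 90 75 60 0;0 107 84 100 0;0 107 84 125 0;0 107 84 133 0;0 107 84 133 0")

```text
clock: 1.85
tcp_pos: [604.1, -87.7, 96.9]
tcp_rot: [0.707, 0.707, -0.001, -0.001]
force: [0.1, -1.1, -0.0]
opening: -0.0
grasp_force: 0.0
```

carry_out(commands="0 0 10 0 0;0 14 10 0 0;0 14 5 0 0;0 14 0 0 0;0 14 -3 0 0;0 14 -6 0 0")

```text
clock: 2.6
tcp_pos: [598.7, -74.2, 98.5]
tcp_rot: [0.707, 0.707, 0.0, 0.0]
force: [0.4, -0.2, 0.2]
opening: 0.2
grasp_force: 0.3
```

```bash
python3 - <<'E'
from h import *
c,w,f=cam('scene','s1'); im=c['color'][:,:,::-1]
cv2.imwrite('pics/s1c.png',cv2.resize(im[150:290,220:380],None,fx=4,fy=4,interpolation=cv2.INTER_CUBIC))
E
```

```text
(no output)
```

View pics/s1c.png

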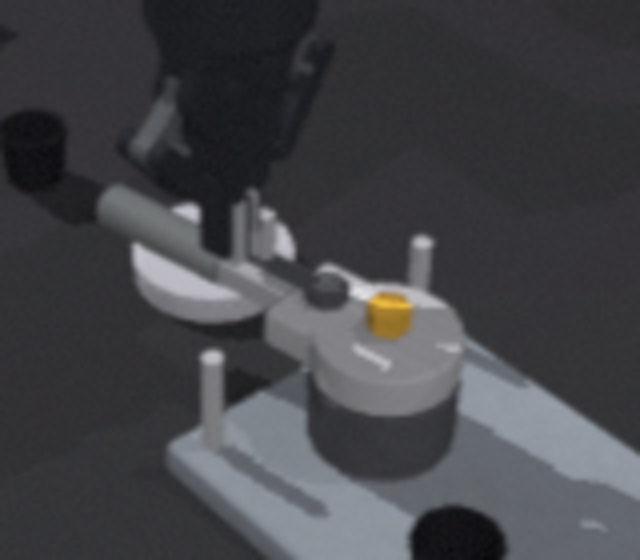

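The closed fingers stand at the +x side of the fin (crop about (262,232)), and the lever is not yet flipped. I keep pushing toward -x.

carry_out(commands="0 0 -3 0 0;0 0 -6 0 0;0 0 -9 0 0;0 0 -12 0 0")

```text
clock: 3.15
tcp_pos: [587.0, -73.9, 98.3]
tcp_rot: [0.707, 0.707, 0.0, 0.0]
force: [1.3, 0.9, -0.6]
opening: -0.3
grasp_force: 0.6
```

carry_out(commands="0 0 -3 0 0;0 0 -6 0 0;0 0 -8 0 0")

```text
clock: 3.52
tcp_pos: [578.9, -74.0, 98.4]
tcp_rot: [0.707, 0.707, 0.0, 0.0]
force: [0.2, 0.2, -0.2]
opening: -0.2
grasp_force: 0.5
```

```bash
python3 - <<'E'
from h import *
c,w,f=cam('scene','s2'); im=c['color'][:,:,::-1]
cv2.imwrite('pics/s2c.png',cv2.resize(im[150:290,220:380],None,fx=4,fy=4,interpolation=cv2.INTER_CUBIC))
E
```

```text
(no output)
```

View pics/s2c.png

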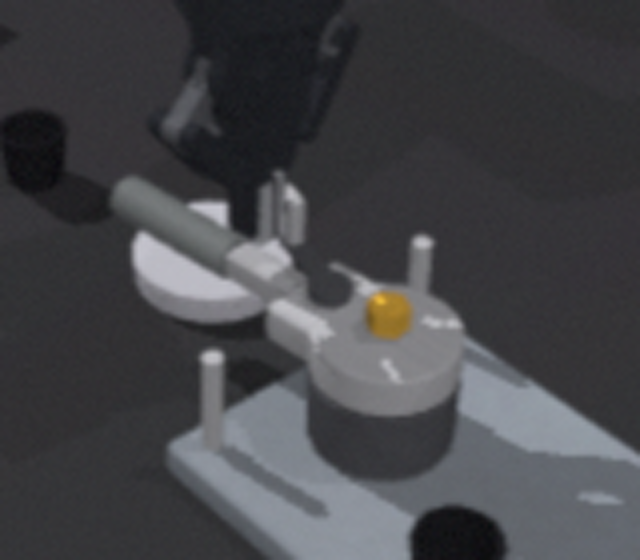

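The lever now lies across on the far side of the bar, with the fin at about (292,215) in the crop, and the handle has swung slightly clockwise. I'll retreat up and measure.

carry_out(commands="0 0 3 -10 0;30 -10 8 -60 0;60 -60 8 -80 0;60 -100 0 -80 0;60 -140 0 -80 0;60 -150 0 -80 0")

```text
clock: 4.32
tcp_pos: [579.0, -226.2, 179.1]
tcp_rot: [0.708, 0.706, -0.0, 0.0]
force: [-0.6, -0.0, 0.2]
opening: 59.9
grasp_force: 0.0
```

```bash
python3 - <<'E'
from h import *
ax=np.array([581.5,3.5])
for n in('scene','top'):
    c,w,f=cam(n,n+'3')
    z=w[...,2]; r=np.hypot(*(np.moveaxis(w[...,:2],-1,0)-ax[:,None,None]))
    fin=(z>102)&(z<120)&(r>50)&(r<100)
    g=(z>74)&(z<90)&(r>100)&(r<172)
    for k,m in(('fin',fin),('grip',g)):
        p=w[m]; 
        if len(p): print(n,k,len(p),np.median(p,0).round(1), 'ang', np.arctan2(*-(np.median(p,0)[:2]-ax)).round(3))
E
```

```text
scene fin 58 [563.9 -63.8 111.4] ang 0.255
scene grip 300 [ 577.1 -125.8   81.8] ang 0.034
top fin 35 [559.8 -68.7 114.9] ang 0.292
top grip 326 [ 571.2 -125.5   83. ] ang 0.08
```

View pics/top3.png

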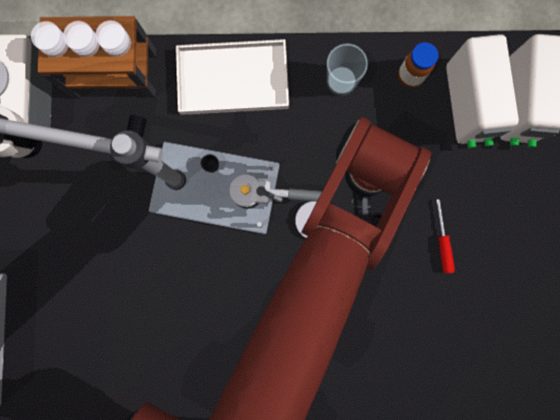

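The arm stands clear of the handle. The fin has moved to the tightening side, about 15 mm past the handle line. Next I straddle the grip.

carry_out(commands="50 45 -4 0 0.03;50 90 -7 20 0.07;50 95 -7 60 0.07;50 95 -7 100 0.07;50 95 -7 128 0.07;34 95 -7 128 0.07;34 95 -7 128 0.07")

```text
clock: 5.3
tcp_pos: [572.9, -128.6, 51.8]
tcp_rot: [0.731, 0.682, 0.0, 0.001]
force: [-0.8, 0.3, 0.3]
opening: 34.4
grasp_force: 0.0
```

carry_out(commands="34 0.4 10.5 0 -0.08;34 1.7 21 0 -0.16;34 3.8 31.5 0 -0.24;34 6.8 42 0 -0.32;34 10.5 52 0 -0.4;34 15 62 0 -0.48;34 20.5 72 0 -0.56;34 25 78.5 0 -0.62")

```text
clock: 6.3
tcp_pos: [652.7, -109.4, 52.2]
tcp_rot: [0.488, 0.873, -0.0, 0.0]
force: [-2.2, -1.0, -1.0]
opening: 33.9
grasp_force: 1.0
```

carry_out(commands="34 0.2 -6.7 0 0.05;34 0.7 -13.4 0 0.1;34 1.5 -20 0 0.15;34 2.7 -26.6 0 0.2;34 4.2 -33 0 0.25;34 6 -39.6 0 0.3;34 8.1 -46 0 0.35;34 10.6 -52.2 0 0.4")

```text
clock: 7.3
tcp_pos: [604.5, -127.9, 53.0]
tcp_rot: [0.653, 0.758, 0.002, 0.003]
force: [4.7, 1.0, -3.6]
opening: 34.0
grasp_force: 2.6
```

carry_out(commands="34 0.1 -4 0 0.03;34 0.2 -8 0 0.06;34 0.5 -12 0 0.09;34 1 -16 0 0.12;34 1.5 -20 0 0.15;34 2.2 -24 0 0.18")

```text
clock: 8.05
tcp_pos: [579.3, -129.9, 52.0]
tcp_rot: [0.718, 0.696, 0.001, 0.002]
force: [5.2, 0.4, 3.9]
opening: 34.3
grasp_force: 2.5
```

carry_out(commands="34 0 -2 0 0.015;34 0.1 -4 0 0.03;34 0.1 -6 0 0.045;34 0.2 -8 0 0.06;34 0.3 -10 0 0.075;34 0.5 -12 0 0.09")

```text
clock: 8.8
tcp_pos: [566.2, -128.7, 50.7]
tcp_rot: [0.749, 0.663, 0.0, 0.001]
force: [6.0, -1.6, 3.6]
opening: 33.9
grasp_force: 2.5
```

carry_out(commands="34 0 -2 0 0.015;34 0.1 -4 0 0.03;34 0.1 -6 0 0.045;34 0.2 -8 0 0.06;34 0.3 -10 0 0.075;34 0.5 -12 0 0.09")

```text
clock: 9.55
tcp_pos: [554.2, -126.7, 50.5]
tcp_rot: [0.778, 0.629, -0.0, 0.0]
force: [4.9, -1.8, 4.6]
opening: 34.0
grasp_force: 2.5
```

carry_out(commands="34 0 -2 0 0.015;34 0.1 -4 0 0.03;34 0.1 -6 0 0.045;34 0.2 -8 0 0.06;34 0.3 -10 0 0.075;34 0.5 -12 0 0.09")

```text
clock: 10.3
tcp_pos: [542.4, -123.6, 50.4]
tcp_rot: [0.805, 0.593, -0.0, 0.0]
force: [4.6, -2.2, 2.9]
opening: 33.8
grasp_force: 2.5
```

carry_out(commands="34 0 -2 0 0.015;34 0.1 -4 0 0.03;34 0.1 -6 0 0.045;34 0.2 -8 0 0.06;34 0.3 -10 0 0.075;34 0.5 -12 0 0.09")

```text
clock: 11.05
tcp_pos: [531.0, -119.5, 50.3]
tcp_rot: [0.831, 0.556, -0.0, 0.0]
force: [4.5, -2.0, 4.2]
opening: 34.0
grasp_force: 2.5
```

carry_out(commands="34 0 -2 0 0.015;34 0.1 -4 0 0.03;34 0.1 -6 0 0.045;34 0.2 -8 0 0.06;34 0.3 -10 0 0.075;34 0.5 -12 0 0.09")

```text
clock: 11.8
tcp_pos: [520.5, -114.6, 50.4]
tcp_rot: [0.855, 0.518, 0.0, 0.0]
force: [6.7, -4.1, 3.3]
opening: 34.0
grasp_force: 3.4
```

carry_out(commands="34 0 -2 0 0.015;34 0.1 -3.5 0 0.026;34 0.1 -5 0 0.037")

```text
clock: 12.18
tcp_pos: [516.6, -112.5, 50.4]
tcp_rot: [0.865, 0.502, 0.001, 0.001]
force: [9.1, -4.4, 0.5]
opening: 33.9
grasp_force: 4.6
```

carry_out(commands="34 0 -2 0 0.015;34 0.1 -4 0 0.03")

```text
clock: 12.42
tcp_pos: [513.6, -110.6, 50.4]
tcp_rot: [0.872, 0.489, 0.001, 0.002]
force: [10.1, -5.1, -0.8]
opening: 33.9
grasp_force: 5.5
```

carry_out(commands="34 0 -2 0 0.015;34 0.1 -4 0 0.03")

```text
clock: 12.68
tcp_pos: [510.4, -108.7, 50.4]
tcp_rot: [0.879, 0.476, 0.001, 0.002]
force: [9.8, -5.6, -2.1]
opening: 34.6
grasp_force: 5.9
```

carry_out(commands="34 0 -2 0 0.015;34 0.1 -4 0 0.03")

```text
clock: 12.92
tcp_pos: [507.2, -106.6, 50.4]
tcp_rot: [0.886, 0.463, 0.001, 0.002]
force: [11.2, -5.9, -3.1]
opening: 34.2
grasp_force: 6.4
```

carry_out(commands="34 0 -2 0 0.015;34 0.1 -3 0 0.022")

```text
clock: 13.18
tcp_pos: [504.9, -105.0, 50.5]
tcp_rot: [0.891, 0.453, 0.001, 0.003]
force: [11.1, -7.8, -2.7]
opening: 34.2
grasp_force: 6.8
```

carry_out(commands="34 0 -2 0 0.015;34 0.1 -3 0 0.022")

```text
clock: 13.42
tcp_pos: [502.7, -103.4, 50.5]
tcp_rot: [0.896, 0.444, 0.001, 0.003]
force: [11.8, -8.0, -4.2]
opening: 33.8
grasp_force: 7.1
```

carry_out(commands="34 0 -2 0 0.015;34 0.1 -3 0 0.022")

```text
clock: 13.68
tcp_pos: [500.4, -101.7, 50.5]
tcp_rot: [0.901, 0.434, 0.002, 0.003]
force: [12.2, -8.8, -3.5]
opening: 34.0
grasp_force: 7.5
```

carry_out(commands="34 0 -1 0 0.008;34 0.1 -2.2 0 0.016")

```text
clock: 13.92
tcp_pos: [498.8, -100.4, 50.5]
tcp_rot: [0.904, 0.426, 0.001, 0.003]
force: [11.6, -10.4, -4.9]
opening: 34.0
grasp_force: 7.6
```

carry_out(commands="34 0 -0.5 0 0.004;34 0 -1.2 0 0.008")

```text
clock: 14.18
tcp_pos: [498.0, -99.7, 50.5]
tcp_rot: [0.906, 0.423, 0.002, 0.003]
force: [12.2, -9.6, -4.5]
opening: 34.2
grasp_force: 7.8
```

carry_out(commands="34 0 4 0 0;50 0 5 0 0;50 0 5 0 0;50 0 5 -30 0;50 0 5 -75 0;50 0 5 -120 0;50 -60 5 -130 0;50 -120 5 -130 0")

```text
clock: 15.18
tcp_pos: [420.8, -192.3, 179.7]
tcp_rot: [0.906, 0.424, -0.001, -0.002]
force: [0.9, -1.0, -1.0]
opening: 50.7
grasp_force: 0.0
```

```bash
python3 - <<'E'
from h import *
ax=np.array([581.5,3.5])
for n in('scene','top'):
    c,w,f=cam(n,n+'9')
    z=w[...,2]; r=np.hypot(*(np.moveaxis(w[...,:2],-1,0)-ax[:,None,None]))
    for k,m in(('fin',(z>102)&(z<120)&(r>50)&(r<100)),('grip',(z>74)&(z<90)&(r>100)&(r<172))):
        p=w[m]
        if len(p): q=np.median(p,0); print(n,k,len(p),q.round(1),'ang',np.arctan2(*-(q[:2]-ax)).round(3))
a=cv2.imread('pics/scene9.png')
cv2.imwrite('pics/s9c.png',cv2.resize(a[130:330,140:400],None,fx=3,fy=3))
print(arm.observe()['tcp_pos'],arm.observe()['force'])
E
```

```text
scene fin 44 [537.1 -45.8 113.1] ang 0.734
scene grip 261 [ 522.6 -111.2   82. ] ang 0.474
top fin 32 [530.1 -51.5 116.2] ang 0.751
top grip 371 [ 517.  -114.    82.8] ang 0.502
[ 418.30203224 -194.50339822  178.08403471] [-0.16554928  0.78349799 -0.41463642]
```

View pics/s9c.png

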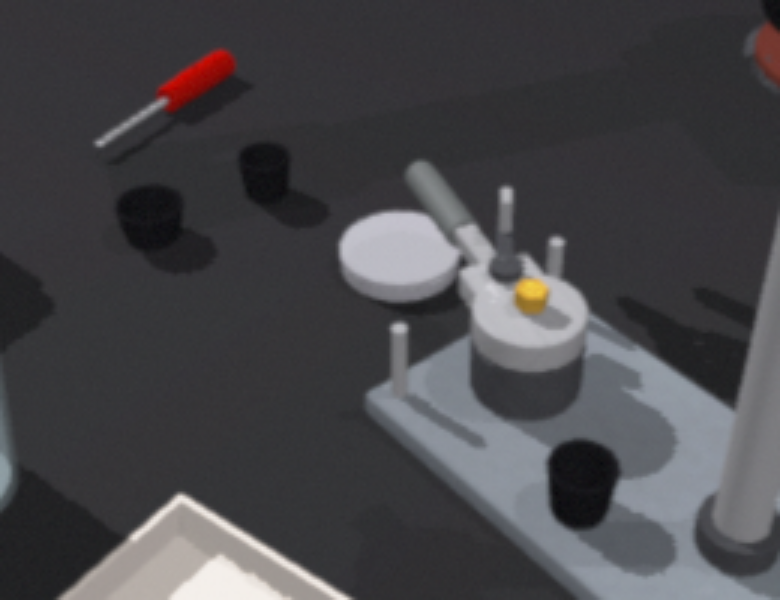

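The picture shows the arm clear of the stand, with the fin on the clockwise side of the handle line at about (505,205), 18 mm across. The cups, dish and screwdriver are in place. The handle at its furthest was about 0.3 rad short of the end pin, so the 15.5 N came from the screw and not the stop.

```bash
python3 -c "
from station import arm
print(arm.close_job())"
```

```text
the job is handed in; nothing more can be done
None
```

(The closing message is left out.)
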